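Unlock and fold down a tilted solar module stand

ROBOT

A 6-joint arm with a two-finger parallel gripper is mounted at the origin on the work surface. World frame = base frame: x ahead of the robot, y to its left, z up, the work surface at z = 0. Lengths are in m, angles in rad, forces in N, time in s.
With the tool pointing down it reaches from about 0.325 to 0.925 m from the base axis. Payload 3.1 kg.
Tool frame: the origin (TCP) lies midway between the tips of the shut fingers; the grasp point (between the pads) lies 19 mm behind it; z points along the fingers, y is the line along which they close (so a half turn about z gives the same grasp; the last joint's range is limited). The gripper opens to 85 mm and grips with 20 to 120 N. Pads are 22 mm wide; open, the fingers measure 114 mm over their backs; the gripper's body (76 mm by 85 mm) begins 54 mm behind the grasp point. The pads swing forward as they close: fully open they stand 13 mm farther back than shut.
Start: joints at [1.212, 0.217, 1.613, -0, 1.311, -0.112], TCP at [0.153, 0.606, 0.231] pointing down, gripper open.
Joint ranges: [-2.75, 2.75], [-0.78, 2.1], [0.31, 2.55], [-1.13, 4.27], [0.13, 2.63], [-2.58, 2.58]. Speed limits (rad/s): [2.79, 2.79, 3.14, 3.14, 3.14, 3.14].

INTERFACE

Orientations are given as a 3x3 rotation matrix whose columns are the frame's x, y, z axes.
In Python, from cell import get_state, snapshot, finish_job gives the robot as it stands. The module is installed in compiled form; this text tells all that it offers.
- The arm moves only by the tool move_arm, never from a script. Its argument "commands" is a list that holds one entry, the list of rows, each a list of 5 numbers: the closure, from 0 (fully open) to 1 (shut), then the shift along the tool's x, y, z in m, then the turn about the tool's z in rad. A call has 1 to 5 rows; each row is the pose to reach, as a shift and turn from the pose commanded when the call began, along the tool's axes at that moment; what a row does not reach only later rows make up. A row lasts 1/10 s, in which the tool goes at most 50 mm and 8.59 degrees, less where a joint would pass 70% of its speed; a pose out of reach is approached as far as the arm can. A call with a gripper value outside its range is refused whole. The fingers move at their own pace and stop on an object; "newtons" is the grip in N (left out, the last holds). Time passes only in rows, so rows that repeat a pose let the fingers close. It gives the time, the measured TCP pose, the force, the opening and the grip force at its end, in the units of the state.
- get_state(): the state, without advancing time (a new reading comes with each control period).
- snapshot(name): name is "scene" or "top"; returns a dict with "img" (384x512x3 uint8, red, green, blue), "range_z" (384x512 float32, m along the optical axis (not along the pixel's ray), 0 where there is no reading), "fx", "fy", "cx", "cy" (pixels), "origin" and "rotation" of the camera in the world. Camera axes: x right, y down, z forward; pixel columns grow to the right and rows downward; lengths in m; the calibration is good to about 2 mm. A picture is of the moment at which its call begins.
- finish_job(): hands the job in; it is judged then, once.
The state is a dict: "t": time; "qpos": joint angles; "joint_vel": joint speeds; "joint_torque": joint torques, N m; "ee_pos": TCP position; "tool_rot": TCP orientation; "contact_force": force on the tool from outside, world axes, zero at the start; "ft_torque": the same for the moment, N m; "width": finger opening in m; "grasp_force": force on a finger pad.
Only numpy, scipy, OpenCV 4.12 (cv2) and the standard library are available. Lean on these libraries where they do the work, as an engineer would, in place of code of your own. Each camera call takes 0.05 s, during which the arm holds its last target. There are 200 camera calls.

TASK

Fold the small solar module stand flat: draw its locking pin straight out of the sleeve until the pin is completely free and leave it lying in the steel trough in front of the sleeve, without wrenching or dropping it. Then push the raised module all the way down onto its rests, without slamming it. Leave everything else on the bench where it is.

Things in the scene. Friction and masses are not known exactly. Their poses are not given: they have to be found in the camera images.
- stand: Fixed aluminium tilt stand; origin on the table, z up. In its own axes: module over x -120 to 120, y 20 to 280 mm, hinged on its far edge (x = 120); beside it a sleeve block (x 0 to 40, y -45 to 15, top z 91) and, from there on to -y, an open steel trough for the pin: inside x -6 to 46, y -250 to -45, floor z 44.5 mm, its side and end lips only 8 mm high.
- sleeve_mouth (a point): Centre of the sleeve's open outer end, fixed on the stand at stand (20, -45, 68.5) mm; axes as the stand's. The bore is 60 mm long, 15.5 mm wide, runs along the stand's y and is open at both ends; the pin is drawn out towards -y.
- hinge_mid (a point): Middle of the module's hinge line, fixed on the stand at stand (120, 150, 32) mm, in the plane of the module's underside; axes as the stand's, the hinge line is along y.
- panel (a joint): Angle of the small solar module: 0 = pitched 0.436 rad, free edge (towards the robot) up, underside about 2 mm above the pin; negative = higher; 0.436 = fully flat, top face 50 mm above the table. The stiff hinge stays where it is left; pushing near the free edge takes about 3 to 6 N. While in, the pin reaches under the module and blocks it.
- panel_edge (a point): Middle of the upper free edge of the module (240 mm from hinge to free edge, 260 mm wide, 18 mm thick, aluminium frame, dark cells); moves with it. x runs along the face towards the hinge, y along the edge, z is the face's normal.
- pin_mid (a point): Steel locking pin, half-way along its 162 mm, on its axis; y runs along it from head to tip. About 300 g. Shaft 14 mm thick, 150 mm long; the head is a round flange, 44 mm in diameter, 12 mm thick, at the -y end. At the start the axis lies level, 68.5 mm above the table, with 45 to 65 mm of bare shaft between sleeve and head.
- pin_tip (a point): The centre of the pin's inner end (81 mm from pin_mid along its +y); axes as the pin's. The pin is free when this has left the sleeve mouth.
- pin_head (a point): Centre of the flange's inner face (the face towards the sleeve), 69 mm from pin_mid along its -y; axes as the pin's.
- pin: The same locking pin; same point and axes as pin_mid.
- controller_a: Bystander: black charge controller box, 130 x 90 x 40 mm; origin under its centre.
- controller_b: Bystander: another such charge controller; origin under its centre.
- multimeter: Bystander: grey multimeter lying flat, 145 x 72 x 34 mm; origin under its centre.
- screwdriver: Bystander: screwdriver lying near the trough, about 200 mm long; origin under its middle.
- pliers: Bystander: yellow-handled pliers, about 165 mm long; origin under the joint.
- corner_guard: Bystander: cardboard packing corner, 70 x 70 x 44 mm; origin under its centre.
Not all that is in view belongs to the job. Of the things like the pin, leave any that is red; of the rest the smaller one is meant.

How it is judged:
On the way, in this order (a step that is already met when the one before it is completed fails the run):
1. the pin is drawn fully out of the sleeve, over the trough (y of pin_tip in the frame of sleeve_mouth below -0.002 m and value of joint panel below 0.1 rad), for 0.2 s.
2. the module is pushed down flat (value of joint panel above 0.405 rad), for 0.2 s.
At the end, for the whole second after the job is handed in: The pin lies at rest in the trough, its tip clear of the sleeve mouth and its head inside the trough's end lip (pin's middle within 26 mm of the sleeve axis sideways, on the trough floor); the module is flat to within about 0.03 rad (joint above 0.405) (y of pin_tip in the frame of sleeve_mouth below -0.001 m and y of pin_head in the frame of sleeve_mouth above -0.205 m and x of pin_mid in the frame of sleeve_mouth between -0.026 and 0.026 m and z of pin_mid in the frame of sleeve_mouth between -0.025 and 0.005 m and linear speed of pin below 0.02 m/s and value of joint panel above 0.405 rad); the robot touches nothing.
It fails at once if the pin is dropped off the trough (height (world z) of pin_mid below 0.035 m).
It fails at once if the pin is wrenched or jammed in the stand (over 40 N between them) (contact force between pin and stand above 40 N).
It fails at once if the module is slammed down (faster than 2 rad/s) (velocity of joint panel above 2 rad/s).
It fails at once if a bystander is moved more than 3 cm (distance of any of controller_a, controller_b, multimeter, screwdriver, pliers, corner_guard from where it was at the start of the episode above 0.03 m).
It also fails if it takes over 50 s, if anything falls off the work surface, if the arm or the gripper's body presses on something with over 40 N, if the wrist force passes 120 N, or if a joint passes its speed limit or range.

## Working session

There is one attempt and no reset: what is moved stays moved. The work goes in short steps, Python scripts to look and compute and a tool call to move; the robot and the scene stay as the last step left them, time stands still between calls to the robot, and variables do not carry over. Pictures are saved under pics/ and viewed, at most 10 in all, crops included, and the job is handed in when it is done.

Besides the shell and the picture viewer there is one more tool, called after "Request:" in YAML: its name, and indented under it one key for each argument. move_arm: Moves the arm, as the interface text tells. Its arguments: {"type":"object","properties":{"commands":{"type":"array","items":{"type":"array","items":{"type":"array","items":{"type":"number"}}}},"newtons":{"type":"number"}},"required":["commands"]}

```bash
mkdir -p pics; cat > h.py <<'E'
import numpy as np, cv2
from cell import get_state, snapshot, finish_job
def snap(n):
    s=snapshot(n); np.savez('%s.npz'%n,**s); return s
def load(n): return dict(np.load('%s.npz'%n))
def cloud(s):
    v,u=np.mgrid[0:384,0:512]; z=s['range_z']
    P=np.stack([(u-s['cx'])/s['fx']*z,(v-s['cy'])/s['fy']*z,z],-1)
    return P@s['rotation'].T+s['origin']
def save(s,name,box=None,k=1.5):
    im=s['img'][...,::-1]
    if box: im=im[box[1]:box[3],box[0]:box[2]]
    cv2.imwrite('pics/'+name,cv2.resize(im,None,fx=k,fy=k,interpolation=cv2.INTER_CUBIC))
E
python3 - <<'E'
from h import *
for n in('scene','top'):
    s=snap(n); save(s,n+'0.png'); print(n,s['origin'],s['rotation'].round(2).tolist())
print(get_state())
E
```

```text
scene [1.35223067 0.18732845 1.06791534] [[-0.1, 0.75, -0.66], [1.0, 0.08, -0.06], [0.0, -0.66, -0.75]]
top [0.40348467 0.08668822 1.25920224] [[0.01, -0.99, 0.12], [-1.0, -0.01, -0.0], [0.01, -0.12, -0.99]]
{'t': 0.1, 'qpos': array([ 1.21180170e+00,  2.17705118e-01,  1.61481338e+00, -9.94352973e-06,
        1.31129541e+00, -1.12164783e-01]), 'joint_vel': array([-4.57496890e-06, -1.69491579e-03, -3.62378304e-03, -1.94640426e-04,
       -3.09759148e-03,  5.59252139e-04]), 'joint_torque': array([-7.54120592e-04, -3.98068678e+01, -3.04973888e+01, -1.65065799e-04,
        4.18183714e-03, -1.41351012e-05]), 'ee_pos': array([0.15240133, 0.60535964, 0.23006173]), 'tool_rot': array([[-9.69692393e-01,  2.44327786e-01, -7.71402651e-04],
       [ 2.44328887e-01,  9.69690186e-01, -2.08302793e-03],
       [ 2.39079977e-04, -2.20837229e-03, -9.99997533e-01]]), 'contact_force': array([ 0.25635584, -0.11245904, -0.43430305]), 'ft_torque': array([ 0.02833223, -0.01165541, -0.00737869]), 'grasp_force': 0.0, 'width': 0.08538692712146756}
```

View pics/scene0.png

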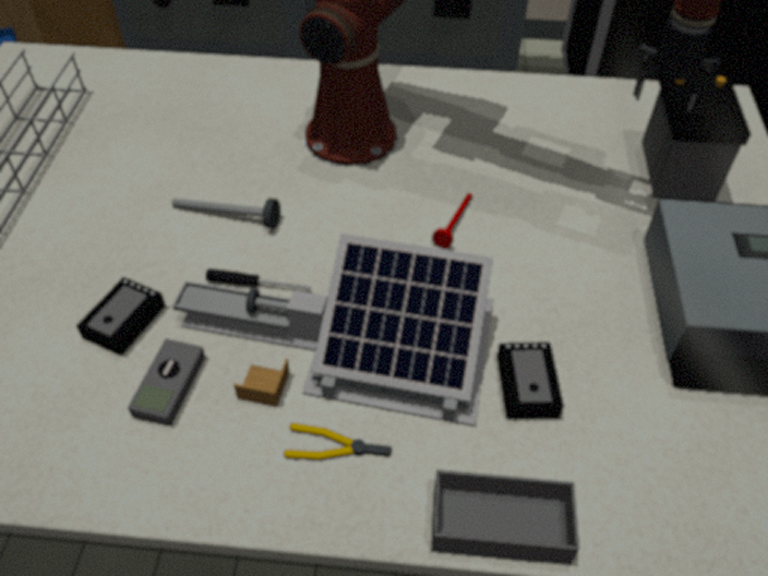

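View pics/top0.png

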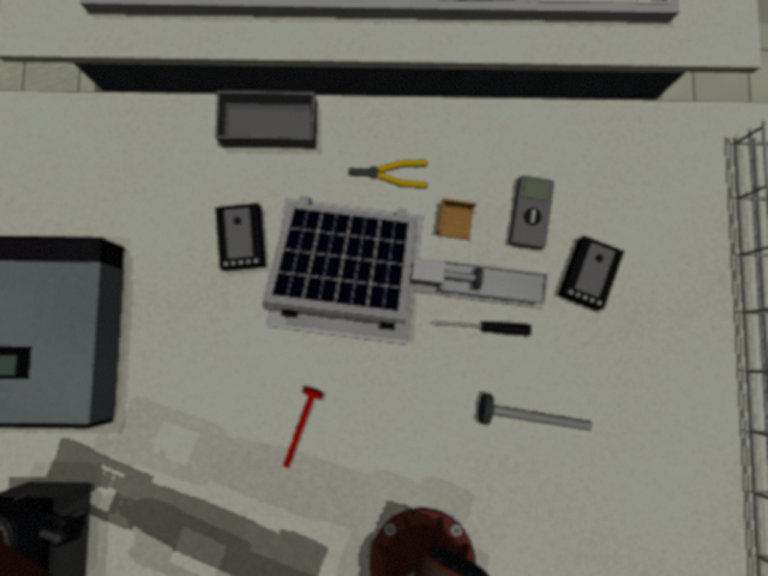

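The top view shows the module at about (345,265), the sleeve block at (430,270) and the trough at (510,283). Things that could be taken for the pin, by top-view pixel: the grey pin in the sleeve (465,277), the red pin (305,425) and the larger loose grey pin (535,413). The red one is excluded and the loose grey one is larger, so I choose the pin in the sleeve and will check it in a crop.

```bash
python3 - <<'E'
from h import *
s=load('top'); save(s,'crop1.png',(265,160,375,220),7)
C=cloud(s); z=C[...,2]
R=np.zeros_like(z,bool); R[160:215,262:375]=1
for n,lo,hi in(('block',.086,.097),('floor',.040,.049),('flange/shaft',.07,.0845)):
    m=R&(z>lo)&(z<hi); k,lab,st,ce=cv2.connectedComponentsWithStats(m.astype('uint8'))
    for i in range(1,k):
        if st[i,4]>8:
            r=cv2.minAreaRect(C[lab==i][:,:2].astype('float32')*1000); print(n,st[i].tolist(),r,np.median(z[lab==i]))
# module plane
m=np.zeros_like(R); m[150:195,200:262]=1
P=C[m]; A=np.c_[P[:,:2],np.ones(len(P))]; c=np.linalg.lstsq(A,P[:,2],rcond=None)[0]; print('plane',c,np.hypot(*c[:2]), np.degrees(np.arctan2(-c[1],-c[0])), np.std(A@c-P[:,2]))
E
```

```text
block [262, 163, 13, 11, 83] ((599.2816772460938, 47.62464904785156), (37.62919235229492, 26.396699905395508), 83.40948486328125) 0.09109089766590595
block [275, 172, 22, 17, 278] ((564.7288818359375, -3.6256370544433594), (59.83272933959961, 40.24545669555664), 83.24966430664062) 0.09012857105075489
block [318, 181, 4, 9, 19] ((551.5963134765625, -101.71682739257812), (8.607979774475098, 23.383525848388672), 89.70096588134766) 0.08815623349702517
floor [297, 175, 21, 8, 106] ((576.7975463867188, -70.52901458740234), (60.64678955078125, 17.832868576049805), 83.5145034790039) 0.04451547174127124
floor [294, 178, 71, 23, 837] ((549.5492553710938, -137.19874572753906), (206.8917694091797, 60.1993293762207), 83.49102020263672) 0.044307958390569224
flange/shaft [262, 160, 14, 8, 67] ((614.2623291015625, 45.66279602050781), (22.4072208404541, 38.913124084472656), 2.4174516201019287) 0.07991236383697342
flange/shaft [296, 178, 26, 15, 110] ((555.6819458007812, -70.71617889404297), (72.06757354736328, 41.55287551879883), 85.85427856445312) 0.07395328497385512
plane [-0.97726545 -0.04882694  0.68824793] 0.9784844539835769 2.8602801246823693 0.06660522497896064
```

View pics/crop1.png

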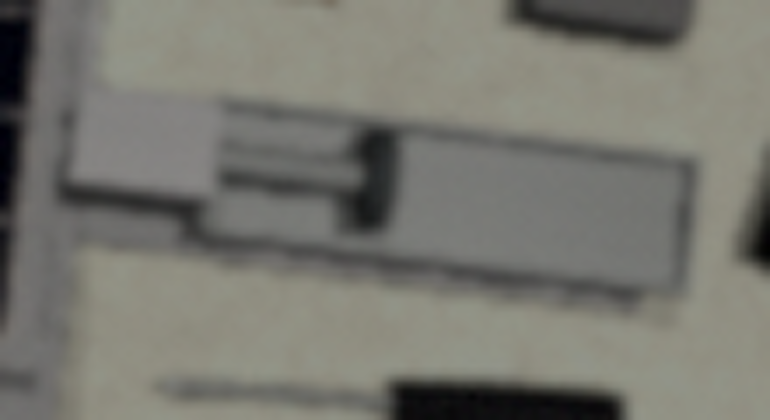

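The crop confirms it: the grey shaft leaves the block at crop x≈220, and the dark flange is at (375,180), lying over the trough. I'll refine with the scene camera and check for obstacles on the path.

```bash
python3 - <<'E'
from h import *
a=np.radians(83.4); ys=np.array([np.cos(a),np.sin(a)]); xs=np.array([ys[1],-ys[0]])
O=np.array([.5647,-.0036])-.020*xs+.015*ys
print('O',O)
for n in('top','scene'):
    s=load(n); C=cloud(s); d=C[...,:2]-O; X=d@xs*1000; Y=d@ys*1000; Z=C[...,2]*1000
    def ext(nm,m):
        if m.sum()>5: print(n,nm,m.sum(),'x',np.percentile(X[m],[1,50,99]).round(1),'y',np.percentile(Y[m],[1,50,99]).round(1),'z',np.percentile(Z[m],[5,50,95]).round(1))
    near=(abs(X-20)<45)
    ext('block',near&(Y>-60)&(Y<16)&(Z>87)&(Z<96))
    ext('shaft',(abs(X-20)<18)&(Y>-95)&(Y<-55)&(Z>68)&(Z<80))
    ext('flange',near&(Y>-135)&(Y<-95)&(Z>58)&(Z<96))
    ext('floor',near&(Y>-250)&(Y<-130)&(Z>40)&(Z<48))
    m=(abs(X)<110)&(Y>30)&(Y<270)&(Z>45)&(Z<180)
    A=np.c_[X[m],Y[m],np.ones(m.sum())]; c=np.linalg.lstsq(A,Z[m],rcond=None)[0]; print(n,'plane',c,'tilt',np.arctan(np.hypot(c[0],c[1])))
    # path heights
    W=C; t=np.array([.404,-.681])/.792; r=W[...,:2]-[.153,.606]; al=r@t; la=abs(r@[t[1],-t[0]]); m=(al>.12)&(al<.85)&(la<.1); print('maxh',W[...,2][m].max())
E
```

```text
O [0.5465566  0.01359933]
top block 261 x [ 0.3 19.6 39.7] y [-44.3 -14.3  14.5] z [87.6 90.2 93.7]
top shaft 61 x [13.4 19.6 26. ] y [-94.5 -75.3 -55.3] z [69.6 72.9 75.4]
top flange 96 x [-1.  18.3 43. ] y [-119.6 -110.7  -96.9] z [66.1 80.5 88.7]
top floor 634 x [-8.8 21.5 46.5] y [-249.  -189.1 -131.3] z [40.8 44.2 47.3]
top plane [-5.11461834e-01 -5.77240483e-04  1.16132312e+02] tilt 0.47277523295919294
maxh 1.2592022360534574
scene block 313 x [ 0.6 21.9 43.1] y [-45.9 -15.9  13.3] z [87.8 90.8 94.2]
scene shaft 68 x [15.5 24.1 28.8] y [-93.2 -74.3 -56.1] z [68.8 73.  76.6]
scene flange 142 x [ 2.9 27.1 43.5] y [-121.9 -111.   -95.7] z [63.  76.2 89.3]
scene floor 626 x [-7.  20.  52.1] y [-248.2 -190.7 -132.8] z [41.6 45.  47.6]
scene plane [-5.27161948e-01 -2.08749779e-03  1.17844526e+02] tilt 0.4851435425751216
maxh 0.1643094686404739
```

Request:
move_arm:
  commands:
    - [[0, -0.035, -0.035, -0.01], [0, -0.07, -0.07, -0.02], [0, -0.105, -0.105, -0.02], [0, -0.14, -0.14, -0.02], [0, -0.17, -0.17, -0.02]]

```text
invalid input at $.commands[0][0]: expected 5 numbers
```

Request:
move_arm:
  commands:
    - [[0.3, -0.035, -0.035, -0.01, 0], [0.3, -0.07, -0.07, -0.02, 0], [0.3, -0.105, -0.105, -0.02, 0], [0.3, -0.14, -0.14, -0.02, 0], [0.3, -0.17, -0.17, -0.02, 0]]
  newtons: 20

```text
t: 0.6
ee_pos: [0.2765, 0.3974, 0.2508]
tool_rot: [[-0.97, 0.244, -0.0], [0.244, 0.97, -0.001], [-0.0, -0.001, -1.0]]
contact_force: [1.5, -0.1, 0.2]
width: 0.06
grasp_force: 0.0
```

Request:
move_arm:
  commands:
    - [[0.4, -0.035, -0.035, 0, 0], [0.4, -0.07, -0.07, 0, 0], [0.4, -0.105, -0.105, 0, 0], [0.4, -0.14, -0.14, 0, 0], [0.4, -0.17, -0.17, 0, 0]]

```text
t: 1.1
ee_pos: [0.3998, 0.1911, 0.251]
tool_rot: [[-0.97, 0.245, 0.0], [0.245, 0.97, -0.0], [-0.0, -0.0, -1.0]]
contact_force: [1.6, 0.8, 0.4]
width: 0.051
grasp_force: 0.0
```

Request:
move_arm:
  commands:
    - [[0.5, -0.035, -0.035, 0, 0], [0.5, -0.07, -0.07, 0, 0], [0.5, -0.105, -0.105, 0, 0], [0.5, -0.14, -0.14, 0, 0], [0.5, -0.17, -0.17, 0, 0]]

```text
t: 1.6
ee_pos: [0.5232, -0.0155, 0.2508]
tool_rot: [[-0.969, 0.246, -0.0], [0.246, 0.969, -0.0], [0.0, -0.0, -1.0]]
contact_force: [1.1, 0.5, 0.6]
width: 0.0428
grasp_force: 0.0
```

Request:
move_arm:
  commands:
    - [[0.5, -0.03, -0.03, 0, 0.14], [0.5, -0.047, -0.042, 0, 0.28], [0.5, -0.047, -0.042, 0, 0.42], [0.5, -0.047, -0.042, 0, 0.56], [0.5, -0.047, -0.042, 0, 0.7]]

```text
t: 2.1
ee_pos: [0.5576, -0.0656, 0.2504]
tool_rot: [[-0.579, 0.815, -0.002], [0.815, 0.579, 0.0], [0.001, -0.001, -1.0]]
contact_force: [0.7, -0.1, 0.2]
width: 0.0426
grasp_force: 0.0
```

Request:
move_arm:
  commands:
    - [[0.5, 0, 0, 0, 0.14], [0.5, 0, 0, 0, 0.28], [0.5, 0, 0, 0, 0.42], [0.5, 0, 0, 0, 0.56], [0.5, 0, 0, 0, 0.7]]

```text
t: 2.6
ee_pos: [0.5575, -0.0652, 0.2506]
tool_rot: [[0.082, 0.997, -0.001], [0.997, -0.082, 0.0], [0.0, -0.001, -1.0]]
contact_force: [0.7, -0.0, -0.4]
width: 0.0425
grasp_force: 0.0
```

Request:
move_arm:
  commands:
    - [[0.5, 0, 0, 0, 0.04], [0.5, 0, 0, 0, 0.04]]

```text
t: 2.8
ee_pos: [0.5575, -0.0652, 0.2507]
tool_rot: [[0.116, 0.993, -0.001], [0.993, -0.116, 0.0], [0.0, -0.001, -1.0]]
contact_force: [0.1, -0.0, 0.8]
width: 0.0429
grasp_force: 0.0
```

Request:
move_arm:
  commands:
    - [[0.5, -0.001, 0.0005, 0.04, 0], [0.5, -0.001, 0.0005, 0.08, 0], [0.5, -0.001, 0.0005, 0.12, 0], [0.5, -0.001, 0.0005, 0.15, 0], [0.5, -0.001, 0.0005, 0.165, 0]]

```text
t: 3.3
ee_pos: [0.5554, -0.0656, 0.0824]
tool_rot: [[0.115, 0.993, -0.006], [0.993, -0.115, 0.002], [0.001, -0.007, -1.0]]
contact_force: [-0.3, 0.6, 0.1]
width: 0.0429
grasp_force: 0.0
```

```bash
python3 - <<'E'
from h import *
s=snap('scene'); save(s,'s2.png',(110,150,240,240),6)
g=get_state(); print(g['ee_pos'],g['width'])
for p in([.5466,.0136],):
  a=np.radians(83.4); ys=np.array([np.cos(a),np.sin(a)]); xs=np.array([ys[1],-ys[0]])
  for q in((20.5,-45,68.5),(20.5,-107,68.5),(20.5,-78,85)):
    w=np.r_[np.array(p)+q[0]/1e3*xs+q[1]/1e3*ys,q[2]/1e3]; c=s['rotation'].T@(w-s['origin'])
    print(q,((s['fx']*c[0]/c[2]+s['cx']-110)*6,(s['fy']*c[1]/c[2]+s['cy']-150)*6))
E
```

```text
[ 0.55477761 -0.06549631  0.08131433] 0.042786395620673226
(20.5, -45, 68.5) (np.float64(508.55259281681714), np.float64(324.05616018859394))
(20.5, -107, 68.5) (np.float64(370.5193178261168), np.float64(300.12760993110675))
(20.5, -78, 85) (np.float64(430.9763714628345), np.float64(286.8092922703469))
```

View pics/s2.png

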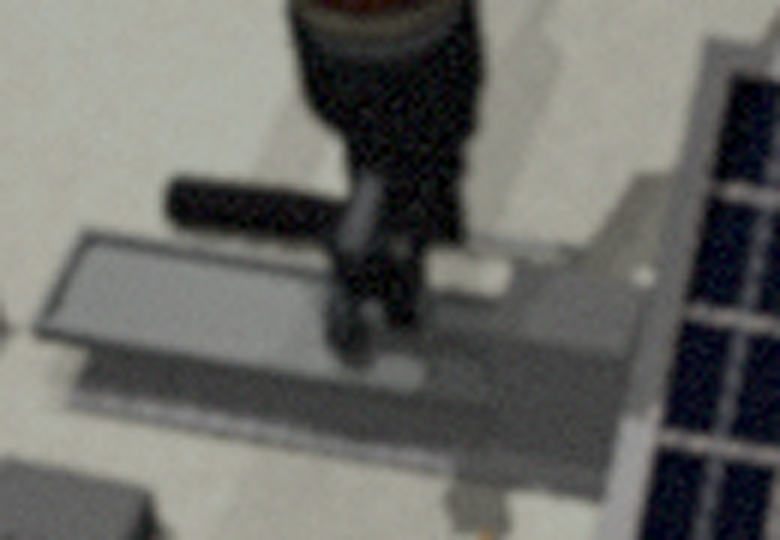

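The crop shows the fingers around the shaft at about (400,285), beside the dark flange at (350,325). The trough and screwdriver are clear. I'll let the arm settle before reading the pose.

Request:
move_arm:
  commands:
    - [[0.5, 0, 0, 0, 0], [0.5, 0, 0, 0, 0], [0.5, 0, 0, 0, 0]]

```text
t: 3.65
ee_pos: [0.5603, -0.0668, 0.0888]
tool_rot: [[0.116, 0.993, 0.004], [0.993, -0.115, -0.001], [-0.001, 0.005, -1.0]]
contact_force: [-0.0, 0.2, 0.1]
width: 0.0429
grasp_force: 0.0
```

Request:
move_arm:
  commands:
    - [[0.5, 0, 0, 0, 0], [0.5, 0, 0, 0, 0], [0.5, 0, 0, 0, 0], [0.5, 0, 0, 0, 0], [0.5, 0, 0, 0, 0]]

```text
t: 4.15
ee_pos: [0.5583, -0.0663, 0.0863]
tool_rot: [[0.116, 0.993, -0.0], [0.993, -0.116, -0.0], [-0.0, -0.0, -1.0]]
contact_force: [-0.8, -0.0, -0.3]
width: 0.0428
grasp_force: 0.0
```

Request:
move_arm:
  commands:
    - [[0.5, 0, 0, 0.006, 0], [0.5, 0, 0, 0.013, 0], [0.5, 0, 0, 0.02, 0], [0.5, 0, 0, 0.026, 0], [0.5, 0, 0, 0.029, 0]]

```text
t: 4.65
ee_pos: [0.5575, -0.0661, 0.0559]
tool_rot: [[0.116, 0.993, -0.002], [0.993, -0.116, 0.0], [0.0, -0.002, -1.0]]
contact_force: [-0.9, -0.8, 0.6]
width: 0.0426
grasp_force: 0.0
```

Request:
move_arm:
  commands:
    - [[0.55, 0, 0, 0, 0], [0.6, 0, 0, 0, 0], [0.65, 0, 0, 0, 0], [0.68, 0, 0, 0, 0], [0.7, 0, 0, 0, 0]]

```text
t: 5.15
ee_pos: [0.5586, -0.0664, 0.0576]
tool_rot: [[0.116, 0.993, 0.001], [0.993, -0.116, -0.0], [-0.0, 0.001, -1.0]]
contact_force: [-0.2, 0.4, 0.0]
width: 0.0256
grasp_force: 0.0
```

Request:
move_arm:
  commands:
    - [[0.73, 0, 0, 0, 0], [0.75, 0, 0, 0, 0], [0.77, 0, 0, 0, 0], [0.79, 0, 0, 0, 0], [0.8, 0, 0, 0, 0]]

```text
t: 5.65
ee_pos: [0.5583, -0.0663, 0.0573]
tool_rot: [[0.116, 0.993, 0.0], [0.993, -0.116, -0.0], [-0.0, 0.0, -1.0]]
contact_force: [0.9, 0.8, 0.2]
width: 0.017
grasp_force: 0.0
```

Request:
move_arm:
  commands:
    - [[0.81, 0, 0, 0, 0], [0.82, 0, 0, 0, 0], [0.825, 0, 0, 0, 0]]

```text
t: 5.95
ee_pos: [0.5583, -0.0663, 0.0573]
tool_rot: [[0.116, 0.993, -0.0], [0.993, -0.116, 0.0], [0.0, -0.0, -1.0]]
contact_force: [0.8, -0.3, -0.4]
width: 0.0147
grasp_force: 0.0
```

Request:
move_arm:
  commands:
    - [[0.835, 0, 0, 0, 0], [0.84, 0, 0, 0, 0], [0.85, 0, 0, 0, 0]]
  newtons: 20

```text
t: 6.25
ee_pos: [0.5584, -0.0663, 0.0574]
tool_rot: [[0.116, 0.993, 0.0], [0.993, -0.116, -0.0], [-0.0, 0.0, -1.0]]
contact_force: [0.5, -0.0, 0.2]
width: 0.0132
grasp_force: 16.8
```

Request:
move_arm:
  commands:
    - [[0.9, 0, 0, 0, 0], [0.95, 0, 0, 0, 0], [1, 0, 0, 0, 0]]
  newtons: 25

```text
t: 6.55
ee_pos: [0.5584, -0.0664, 0.0574]
tool_rot: [[0.116, 0.993, 0.0], [0.993, -0.116, -0.0], [-0.0, 0.0, -1.0]]
contact_force: [0.7, 0.0, 1.4]
width: 0.0129
grasp_force: 24.6
```

Request:
move_arm:
  commands:
    - [[1, -0.002, 0, 0, 0], [1, -0.004, 0, 0, 0], [1, -0.007, 0, 0, 0], [1, -0.01, 0, 0, 0], [1, -0.013, 0, 0, 0]]

```text
t: 7.05
ee_pos: [0.5568, -0.0795, 0.0573]
tool_rot: [[0.116, 0.993, 0.0], [0.993, -0.116, 0.0], [0.0, 0.0, -1.0]]
contact_force: [0.4, 1.8, 0.8]
width: 0.0126
grasp_force: 24.6
```

Request:
move_arm:
  commands:
    - [[1, -0.004, 0, 0, 0], [1, -0.008, 0, 0, 0], [1, -0.012, 0, 0, 0], [1, -0.016, 0, 0, 0], [1, -0.02, 0, 0, 0]]

```text
t: 7.55
ee_pos: [0.5543, -0.0995, 0.0572]
tool_rot: [[0.116, 0.993, -0.0], [0.993, -0.116, -0.0], [-0.0, -0.0, -1.0]]
contact_force: [1.0, 2.6, 0.5]
width: 0.0131
grasp_force: 24.6
```

Request:
move_arm:
  commands:
    - [[1, -0.005, 0, 0, 0], [1, -0.01, 0, 0, 0], [1, -0.015, 0, 0, 0], [1, -0.02, 0, 0, 0], [1, -0.025, 0, 0, 0]]

```text
t: 8.05
ee_pos: [0.5514, -0.1244, 0.0571]
tool_rot: [[0.116, 0.993, -0.0], [0.993, -0.116, -0.0], [-0.0, -0.0, -1.0]]
contact_force: [0.4, 2.0, -1.4]
width: 0.0129
grasp_force: 24.6
```

Request:
move_arm:
  commands:
    - [[1, -0.005, 0, 0, 0], [1, -0.01, 0, 0, 0], [1, -0.014, 0, 0, 0], [1, -0.018, 0, 0, 0], [1, -0.022, 0, 0, 0]]

```text
t: 8.55
ee_pos: [0.5488, -0.1461, 0.0571]
tool_rot: [[0.116, 0.993, -0.0], [0.993, -0.116, 0.0], [-0.0, -0.0, -1.0]]
contact_force: [0.2, 1.4, -1.0]
width: 0.0131
grasp_force: 24.6
```

```bash
python3 - <<'E'
from h import *
a=np.radians(83.4); ys=np.array([np.cos(a),np.sin(a)]); xs=np.array([ys[1],-ys[0]]); O=np.array([.5466,.0136])
for n in('scene','top'):
    s=snap(n); C=cloud(s); d=C[...,:2]-O; X=d@xs*1000; Y=d@ys*1000; Z=C[...,2]*1000
    m=(abs(X-20)<26)&(Y>-245)&(Y<-140)&(Z>56)&(Z<93); print(n,m.sum(),np.percentile(Y[m],[1,5,25,50,75,95]).round(1),np.percentile(Z[m],[5,50,95]).round(1))
    m=(abs(X-20)<16)&(Y>-135)&(Y<-48)&(Z>56)&(Z<82); print(n,m.sum(),np.percentile(Y[m],[1,50,99]).round(1),np.percentile(Z[m],[5,50,95]).round(1)) if m.sum()>3 else 0
    if n=='scene': save(s,'s3.png',(110,150,240,240),6)
print(get_state()['ee_pos'],get_state()['contact_force'])
E
```

```text
scene 144 [-202.4 -200.1 -190.4 -154.6 -150.5 -143.7] [58.3 73.9 88.6]
scene 166 [-133.3  -92.7  -52.7] [66.  72.8 76.5]
top 2 [-199.9 -199.8 -199.3 -198.7 -198.1 -197.6] [67.8 68.9 70. ]
top 139 [-133.3  -91.5  -49.9] [67.2 72.4 76.7]
[ 0.54880591 -0.14666743  0.0571415 ] [-0.67997513 -1.18369937 -0.86803062]
```

View pics/s3.png

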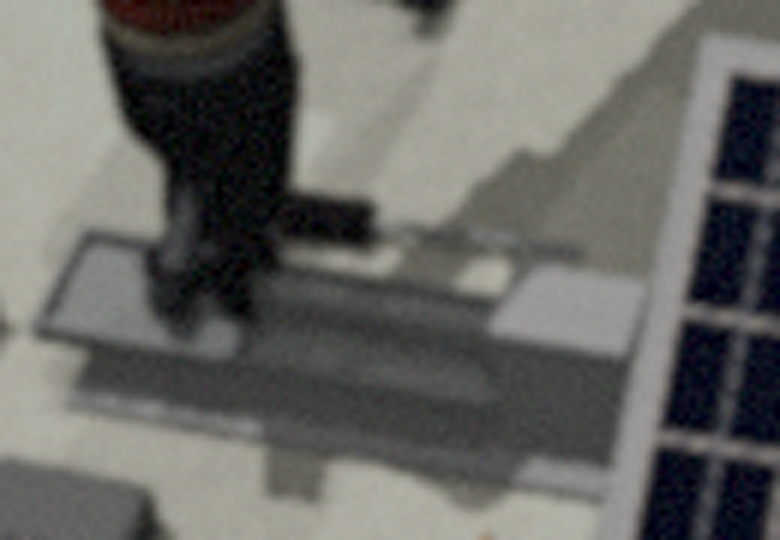

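The image shows the pin drawn about 80 mm, with its head near crop (180,310). The head's outer face is at about stand y −200, so about 7 mm is still in the sleeve. I'll draw it 27 mm more.

Request:
move_arm:
  commands:
    - [[1, -0.004, 0, 0, 0], [1, -0.008, 0, 0, 0], [1, -0.013, 0, 0, 0], [1, -0.018, 0, 0, 0], [1, -0.023, 0, 0, 0]]

```text
t: 9.15
ee_pos: [0.5462, -0.1691, 0.0571]
tool_rot: [[0.116, 0.993, -0.0], [0.993, -0.116, -0.0], [-0.0, -0.0, -1.0]]
contact_force: [-0.3, 0.7, -1.9]
width: 0.0129
grasp_force: 24.5
```

Request:
move_arm:
  commands:
    - [[1, -0.003, 0, 0, 0], [1, -0.004, 0, 0, 0], [1, -0.004, 0, 0, 0], [1, -0.004, 0, 0, 0], [1, -0.004, 0, 0, 0]]

```text
t: 9.65
ee_pos: [0.5458, -0.1725, 0.0572]
tool_rot: [[0.116, 0.993, -0.0], [0.993, -0.116, 0.0], [-0.0, -0.0, -1.0]]
contact_force: [0.3, 0.1, -2.7]
width: 0.0127
grasp_force: 24.4
```

```bash
python3 - <<'E'
from h import *
a=np.radians(83.4); ys=np.array([np.cos(a),np.sin(a)]); xs=np.array([ys[1],-ys[0]]); O=np.array([.5466,.0136])
for n in('scene','top'):
    s=snap(n); C=cloud(s); d=C[...,:2]-O; X=d@xs*1000; Y=d@ys*1000; Z=C[...,2]*1000
    for l,h in((-150,-120),(-120,-90),(-90,-50)):
        m=(abs(X-20)<16)&(Y>l)&(Y<h)&(Z>56)&(Z<82)
        if m.sum()>3: print(n,m.sum(),'X',np.median(X[m]).round(1),'Y',np.percentile(Y[m],[1,50,99]).round(1),'Z',np.percentile(Z[m],[5,50,90,95]).round(1))
    m=(abs(X-20)<26)&(Y>-245)&(Y<-190)&(Z>56)&(Z<93); print('head Y',np.percentile(Y[m],[2,10]) if m.sum()>3 else 0)
E
```

```text
scene 61 X 24.0 Y [-148.7 -134.  -120.2] Z [65.7 72.7 75.7 76.5]
scene 60 X 23.7 Y [-119.1 -105.4  -90.6] Z [66.  73.  76.3 76.9]
scene 52 X 23.7 Y [-89.5 -77.3 -66.7] Z [66.5 72.4 75.9 77.1]
head Y [-227.8465779 -226.439945 ]
top 51 X 18.5 Y [-149.4 -134.8 -120.3] Z [66.9 72.8 75.1 75.6]
top 46 X 18.8 Y [-117.7 -104.5  -90.4] Z [67.5 73.4 76.2 77.5]
top 42 X 19.2 Y [-88.6 -77.2 -64.9] Z [68.5 73.1 76.2 76.3]
head Y 0
```

The pin is free, level and held, with its tip about 20 mm clear of the mouth. I'll lower it gently.

Request:
move_arm:
  commands:
    - [[1, 0, 0, 0.001, 0], [1, 0, 0, 0.002, 0], [1, 0, 0, 0.003, 0], [1, 0, 0, 0.003, 0]]
  newtons: 20

```text
t: 10.15
ee_pos: [0.5467, -0.172, 0.0552]
tool_rot: [[0.116, 0.993, 0.001], [0.993, -0.116, 0.001], [0.001, 0.001, -1.0]]
contact_force: [-0.8, 3.8, 4.5]
width: 0.0129
grasp_force: 25.2
```

Request:
move_arm:
  commands:
    - [[1, 0, 0, 0.001, 0], [1, 0, 0, 0.002, 0], [1, 0, 0, 0.002, 0]]

```text
t: 10.45
ee_pos: [0.5472, -0.1723, 0.0533]
tool_rot: [[0.116, 0.993, 0.003], [0.993, -0.116, 0.0], [0.0, 0.003, -1.0]]
contact_force: [0.7, 4.3, 4.8]
width: 0.0128
grasp_force: 25.2
```

Request:
move_arm:
  commands:
    - [[1, 0, 0, 0.001, 0], [1, 0, 0, 0.002, 0], [1, 0, 0, 0.002, 0]]

```text
t: 10.75
ee_pos: [0.5474, -0.1726, 0.0528]
tool_rot: [[0.116, 0.993, 0.002], [0.993, -0.116, 0.0], [0.0, 0.002, -1.0]]
contact_force: [-2.0, 6.7, 12.7]
width: 0.0125
grasp_force: 26.1
```

```bash
python3 - <<'E'
from h import *
a=np.radians(83.4); ys=np.array([np.cos(a),np.sin(a)]); xs=np.array([ys[1],-ys[0]]); O=np.array([.5466,.0136])
for n in('scene','top'):
    s=snap(n); C=cloud(s); d=C[...,:2]-O; X=d@xs*1000; Y=d@ys*1000; Z=C[...,2]*1000
    for l,h in((-150,-120),(-120,-90),(-90,-50)):
        m=(abs(X-20)<16)&(Y>l)&(Y<h)&(Z>53)&(Z<82)
        if m.sum()>3: print(n,m.sum(),'X',np.median(X[m]).round(1),'Y',np.percentile(Y[m],[1,50,99]).round(1),'Z',np.percentile(Z[m],[5,50,90,95]).round(1))
E
```

```text
scene 61 X 25.7 Y [-149.2 -134.7 -120.3] Z [55.6 62.7 67.5 68.5]
scene 56 X 25.3 Y [-119.5 -106.1  -91.5] Z [54.  61.  64.5 65.6]
scene 46 X 25.1 Y [-89.6 -78.4 -64.1] Z [54.1 58.3 61.5 62.1]
top 48 X 20.3 Y [-149.7 -134.2 -120.7] Z [57.4 62.7 65.6 66.4]
top 47 X 20.1 Y [-119.7 -105.7  -90.2] Z [55.3 60.3 62.5 63.7]
top 37 X 21.2 Y [-89.8 -78.  -65.6] Z [54.4 58.3 60.3 62. ]
```

The tip is down on the floor. I'll ease off, open a little and rise.

Request:
move_arm:
  commands:
    - [[1, 0, 0, -0.001, 0], [1, 0, 0, -0.002, 0], [0.84, 0, 0, -0.002, 0], [0.81, 0, 0, -0.002, 0], [0.77, 0, 0, -0.002, 0]]

```text
t: 11.35
ee_pos: [0.5452, -0.173, 0.0516]
tool_rot: [[0.116, 0.993, -0.001], [0.993, -0.116, -0.0], [-0.001, -0.001, -1.0]]
contact_force: [-0.4, 0.3, -0.5]
width: 0.0196
grasp_force: 0.0
```

Request:
move_arm:
  commands:
    - [[0.75, 0, 0, -0.002, 0], [0.75, 0, 0, -0.006, 0], [0.75, 0, 0, -0.014, 0], [0.75, 0, 0, -0.025, 0], [0.75, 0, 0, -0.045, 0]]

```text
t: 11.85
ee_pos: [0.545, -0.1722, 0.0973]
tool_rot: [[0.116, 0.993, -0.002], [0.993, -0.116, 0.001], [0.001, -0.002, -1.0]]
contact_force: [0.4, -0.5, -0.3]
width: 0.0213
grasp_force: 0.0
```

Request:
move_arm:
  commands:
    - [[0.75, 0, 0, -0.03, 0], [0.8, 0, 0, -0.06, 0], [1, 0, 0, -0.09, 0], [1, 0, 0, -0.12, 0], [1, 0, 0, -0.13, 0]]

```text
t: 12.35
ee_pos: [0.5483, -0.1736, 0.2328]
tool_rot: [[0.116, 0.993, 0.008], [0.993, -0.116, -0.004], [-0.003, 0.008, -1.0]]
contact_force: [1.4, 0.1, 0.2]
width: -0.0003
grasp_force: 0.0
```

```bash
python3 - <<'E'
from h import *
a=np.radians(83.4); ys=np.array([np.cos(a),np.sin(a)]); xs=np.array([ys[1],-ys[0]]); O=np.array([.5466,.0136])
for n in('scene','top'):
    s=snap(n); C=cloud(s); d=C[...,:2]-O; X=d@xs*1000; Y=d@ys*1000; Z=C[...,2]*1000
    for l,h in((-245,-205),(-190,-150),(-120,-90),(-90,-50)):
        m=(abs(X-20)<18)&(Y>l)&(Y<h)&(Z>53)&(Z<95)
        if m.sum()>3: print(n,m.sum(),'X',np.median(X[m]).round(1),'Y',np.percentile(Y[m],[1,50,99]).round(1),'Z',np.percentile(Z[m],[5,50,90,95]).round(1))
    m=(X>-112)&(X<-95)&(Y>60)&(Y<240)&(Z>100)&(Z<180); print('edge z',np.median(X[m]),np.median(Z[m]))
    if n=='scene': save(s,'s4.png',(100,130,260,250),5)
print(get_state()['ee_pos'],get_state()['qpos'])
E
```

```text
scene 107 X 24.8 Y [-227.  -217.2 -205.6] Z [62.6 79.8 88.8 89.8]
scene 81 X 24.3 Y [-189.8 -171.5 -150.8] Z [59.9 66.5 70.5 70.8]
scene 60 X 24.9 Y [-119.  -104.9  -90.9] Z [54.9 60.7 64.  65.2]
scene 42 X 25.1 Y [-89.2 -78.4 -67.5] Z [53.4 58.1 61.4 62.5]
edge z nan nan
top 64 X 20.1 Y [-189.6 -170.7 -151.1] Z [61.3 66.4 70.1 71.7]
top 45 X 20.0 Y [-119.2 -104.4  -90.5] Z [56.  60.6 64.  64.8]
top 37 X 20.3 Y [-89.5 -76.3 -66. ] Z [54.2 58.1 61.1 61.5]
edge z nan nan
[ 0.5474125  -0.17325382  0.23028163] [-4.28711963e-01  1.06893620e-01  1.74081576e+00 -5.29459208e-05
  1.28818284e+00 -3.12780283e-01]
  return _methods._mean(a, axis=axis, dtype=dtype,
  ret = ret.dtype.type(ret / rcount)
```

View pics/s4.png

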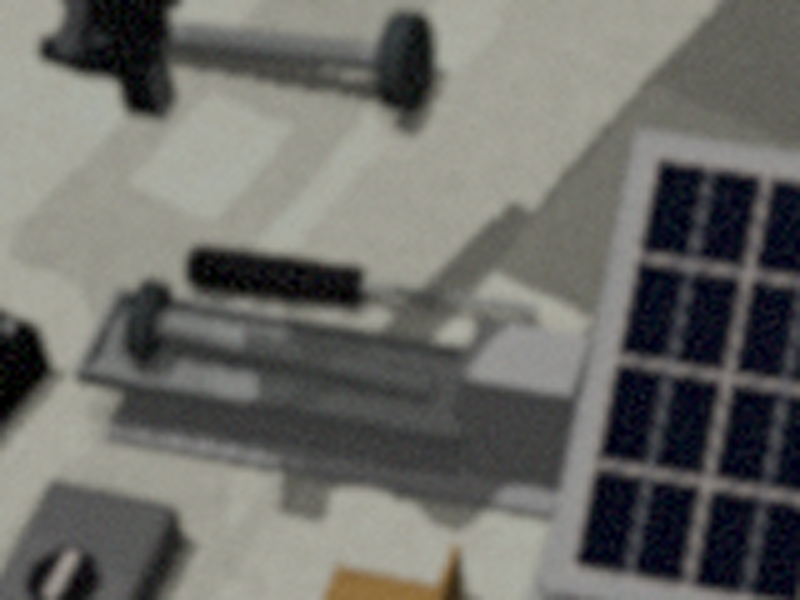

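The pin lies in the trough with its head at crop (148,320) and its tip at about (430,385), short of the block, and the screwdriver is untouched. Next I'll go over the module's free edge with the fingers shut.

Request:
move_arm:
  commands:
    - [[1, 0.03, -0.008, 0, 0], [1, 0.075, -0.02, 0, 0], [1, 0.12, -0.033, 0, 0], [1, 0.165, -0.045, 0, 0], [1, 0.21, -0.058, 0, 0]]

```text
t: 12.95
ee_pos: [0.5107, 0.0443, 0.2249]
tool_rot: [[0.116, 0.993, -0.004], [0.993, -0.116, 0.0], [-0.0, -0.004, -1.0]]
contact_force: [1.7, -0.5, 0.3]
width: -0.0001
grasp_force: 0.0
```

Request:
move_arm:
  commands:
    - [[1, 0.04, -0.011, 0, 0], [1, 0.075, -0.02, 0, 0], [1, 0.1, -0.028, 0, 0], [1, 0.12, -0.033, 0, 0], [1, 0.125, -0.034, 0, 0]]

```text
t: 13.45
ee_pos: [0.4915, 0.1723, 0.225]
tool_rot: [[0.113, 0.994, -0.004], [0.994, -0.113, -0.0], [-0.001, -0.004, -1.0]]
contact_force: [0.5, -0.4, 0.1]
width: 0.0
grasp_force: 0.0
```

Request:
move_arm:
  commands:
    - [[1, 0, 0, 0.015, 0], [1, 0, 0, 0.03, 0], [1, 0, 0, 0.04, 0], [1, 0, 0, 0.045, 0], [1, 0, 0, 0.045, 0]]

```text
t: 13.95
ee_pos: [0.4925, 0.1699, 0.1806]
tool_rot: [[0.117, 0.993, -0.003], [0.993, -0.117, -0.001], [-0.001, -0.003, -1.0]]
contact_force: [-0.3, -0.1, -0.2]
width: -0.0001
grasp_force: 0.0
```

Request:
move_arm:
  commands:
    - [[1, 0, 0, 0, 0], [1, 0, 0, 0, 0], [1, 0, 0, 0, 0], [1, 0, 0, 0, 0]]

```text
t: 14.35
ee_pos: [0.4937, 0.1709, 0.1829]
tool_rot: [[0.116, 0.993, 0.001], [0.993, -0.116, 0.0], [0.0, 0.001, -1.0]]
contact_force: [-0.5, -0.4, 0.1]
width: 0.0001
grasp_force: 0.0
```

```bash
python3 - <<'E'
from h import *
a=np.radians(83.4); ys=np.array([np.cos(a),np.sin(a)]); xs=np.array([ys[1],-ys[0]]); O=np.array([.5466,.0136])
g=get_state(); d=g['ee_pos'][:2]-O; print('tool in stand',d@xs,d@ys,g['ee_pos'],g['contact_force'])
s=snap('scene'); C=cloud(s); d=C[...,:2]-O; X=d@xs*1000; Y=d@ys*1000; Z=C[...,2]*1000
m=(X>-100)&(X<100)&(Y>40)&(Y<110)&(Z>50)&(Z<175); print(np.polyfit(X[m],Z[m],1),X[m].min())
E
```

```text
tool in stand -0.07060351212308724 0.1501562343681367 [0.49372292 0.17087608 0.18293996] [-0.46591208 -0.38691978  0.07696929]
[ -0.52713498 117.57982222] -84.65352318260442
```

Request:
move_arm:
  commands:
    - [[1, 0, 0, 0.006, 0], [1, 0, 0, 0.012, 0], [1, 0, 0, 0.018, 0], [1, 0, 0, 0.022, 0], [1, 0, 0, 0.026, 0]]

```text
t: 14.9
ee_pos: [0.4933, 0.1708, 0.156]
tool_rot: [[0.116, 0.993, -0.0], [0.993, -0.116, -0.0], [-0.0, -0.0, -1.0]]
contact_force: [-1.1, -0.8, 4.6]
width: 0.0
grasp_force: 1.9
```

Request:
move_arm:
  commands:
    - [[1, 0, 0, 0.004, 0], [1, 0, 0, 0.008, 0], [1, 0, 0, 0.013, 0], [1, 0, 0, 0.018, 0], [1, 0, 0, 0.024, 0]]

```text
t: 15.4
ee_pos: [0.4936, 0.171, 0.1324]
tool_rot: [[0.116, 0.993, 0.001], [0.993, -0.116, 0.0], [0.0, 0.001, -1.0]]
contact_force: [-0.8, -0.8, 4.9]
width: 0.0
grasp_force: 2.1
```

Request:
move_arm:
  commands:
    - [[1, 0, 0, 0.006, 0], [1, 0, 0, 0.012, 0], [1, 0, 0, 0.018, 0], [1, 0, 0, 0.024, 0], [1, 0, 0, 0.03, 0]]

```text
t: 15.9
ee_pos: [0.493, 0.1708, 0.1016]
tool_rot: [[0.116, 0.993, -0.001], [0.993, -0.116, -0.0], [-0.0, -0.001, -1.0]]
contact_force: [-1.2, 0.3, 5.1]
width: 0.0002
grasp_force: 2.0
```

Request:
move_arm:
  commands:
    - [[1, 0, 0, 0.006, 0], [1, 0, 0, 0.012, 0], [1, 0, 0, 0.018, 0], [1, 0, 0, 0.024, 0], [1, 0, 0, 0.03, 0]]

```text
t: 16.4
ee_pos: [0.493, 0.1708, 0.0716]
tool_rot: [[0.116, 0.993, -0.001], [0.993, -0.116, -0.0], [-0.0, -0.001, -1.0]]
contact_force: [-2.4, 0.6, 4.4]
width: -0.0002
grasp_force: 2.1
```

Request:
move_arm:
  commands:
    - [[1, 0, 0, 0.005, 0], [1, 0, 0, 0.01, 0], [1, 0, 0, 0.014, 0], [1, 0, 0, 0.017, 0], [1, 0, 0, 0.019, 0]]

```text
t: 16.9
ee_pos: [0.4931, 0.1707, 0.0528]
tool_rot: [[0.116, 0.993, -0.001], [0.993, -0.116, -0.0], [-0.0, -0.001, -1.0]]
contact_force: [-2.2, -0.2, 4.4]
width: 0.0001
grasp_force: 1.9
```

Request:
move_arm:
  commands:
    - [[1, 0, 0, 0.001, 0], [1, 0, 0, 0.002, 0], [1, 0, 0, 0.002, 0]]

```text
t: 17.2
ee_pos: [0.4938, 0.1707, 0.0512]
tool_rot: [[0.116, 0.993, 0.001], [0.993, -0.116, -0.0], [0.0, 0.001, -1.0]]
contact_force: [0.0, 0.6, -0.6]
width: -0.0002
grasp_force: 0.0
```

Request:
move_arm:
  commands:
    - [[1, 0, 0, 0.001, 0], [1, 0, 0, 0.002, 0], [1, 0, 0, 0.003, 0], [1, 0, 0, 0.003, 0], [1, 0, 0, 0.003, 0]]

```text
t: 17.7
ee_pos: [0.4939, 0.1708, 0.05]
tool_rot: [[0.116, 0.993, 0.0], [0.993, -0.116, -0.0], [-0.0, 0.0, -1.0]]
contact_force: [-4.8, -0.9, 11.9]
width: 0.0003
grasp_force: 5.9
```

The module is on its stop: z is 0.050 and the force is up to 12 N. I'll retreat and check.

Request:
move_arm:
  commands:
    - [[1, 0, 0, -0.005, 0], [1, 0, 0, -0.02, 0], [1, 0, 0, -0.05, 0], [1, 0, 0, -0.09, 0], [1, 0, 0, -0.12, 0]]

```text
t: 18.2
ee_pos: [0.4944, 0.171, 0.1712]
tool_rot: [[0.116, 0.993, 0.003], [0.993, -0.116, 0.001], [0.001, 0.003, -1.0]]
contact_force: [1.0, 1.0, -0.0]
width: 0.0
grasp_force: 0.0
```

Request:
move_arm:
  commands:
    - [[1, 0, 0, 0, 0], [1, 0, 0, 0, 0], [1, 0, 0, 0, 0], [1, 0, 0, 0, 0], [1, 0, 0, 0, 0]]

```text
t: 18.7
ee_pos: [0.4923, 0.1706, 0.1667]
tool_rot: [[0.116, 0.993, -0.003], [0.993, -0.116, -0.001], [-0.001, -0.003, -1.0]]
contact_force: [0.2, -0.9, 0.8]
width: 0.0
grasp_force: 0.0
```

```bash
python3 - <<'E'
from h import *
a=np.radians(83.4); ys=np.array([np.cos(a),np.sin(a)]); xs=np.array([ys[1],-ys[0]]); O=np.array([.5466,.0136])
s=snap('scene'); save(s,'s5.png')
C=cloud(s); d=C[...,:2]-O; X=d@xs*1000; Y=d@ys*1000; Z=C[...,2]*1000
m=(X>-110)&(X<110)&(Y>30)&(Y<270)&(Z>40)&(Z<62); print(np.polyfit(X[m],Z[m],1),m.sum())
m=(abs(X-20)<24)&(Y>-245)&(Y<-50)&(Z>53)&(Z<95); print(np.percentile(Y[m],[1,99]),np.median(X[m]))
E
```

```text
[-5.65048132e-04  5.13816389e+01] 6319
[-226.89683922  -68.24403573] 25.20044506770918
```

View pics/s5.png

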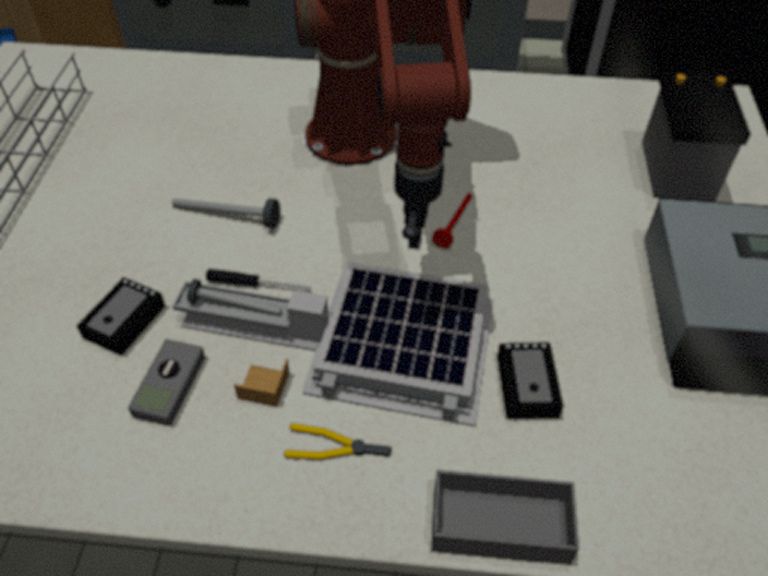

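The module is flat (slope about 0) at (405,325), the pin lies in the trough at (235,298), the bystanders are where they were and the arm is clear. I'll hand in.

```bash
python3 -c "
from cell import finish_job; print(finish_job())"
```

```text
the job is handed in; nothing more can be done
None
```

The job is handed in, with no verdict returned: the last camera check showed the pin free in the trough with its tip about 20 mm clear of the sleeve, the module flat on its rests, no bystander visibly moved, and the arm clear.

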